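# Clamp the antenna board to its tilted test stand

### The job

The patch antenna board only leans on the sloping plate of its test stand. Take the orange spring clamp off the rail, squeeze its jaws open and push it, in line with the slope, fully home over the middle of the top edge of board and plate, feeling for the stop and pressing only gently; then let its jaws close, so that it clamps the board to the plate, and leave it there. Do not shift the stand, the board in it, the other clamp or the things lying around.

Things in the scene. Friction and masses are not known exactly. Their poses are not given: they have to be found in the camera images.
- orange_clamp: Orange spring clamp (peg type), 113 mm long, 24 mm wide, 80 g, upright on the rail, handles up. Origin at the pivot; z up between the handles, x the closing direction, y along the edge it sits on. Flat handles 5 to 65 mm above the pivot splay upwards (46 mm over their backs at 35 mm, 61 at 65). Squeezed to the stop: parallel, 33 mm over their backs. Pad middles 42 mm below the pivot.
- orange_clamp_jaw (a joint): Hinge of the orange clamp, rad: 0 when the pads hold a 7 mm thick edge, -0.08 when the pads touch, 0.50 with the handles squeezed to the stop (about 15 N), the jaws then 27 mm open. Its spring presses the pads with about 10 N. The clamp's body is one of its halves and leans by half this value when squeezed evenly.
- orange_clamp_throat (a point): Bottom of the clamp's round spring barrel, 9 mm below its pivot: the stop that the edge meets when the clamp is pushed fully home. Axes as the orange clamp's.
- grey_clamp: Second clamp of the same form, grey with blue pads, on the same rail, 80 mm from the orange one (middle to middle); it stays there. Origin at its pivot.
- rail: Fixed clamp rail: a dark foot 90 x 190 x 8 mm and on two posts an aluminium bar, 7 mm thick (x) and 180 mm long (y), its top edge 98 mm and lower edge 50 mm above the bench. Origin under the middle of the foot, z up. The clamps sit 40 mm either side of its middle, throats on its top edge.
- stand: Test stand, loose but heavy (1.6 kg): dark base 140 (x) x 130 (y) x 10 mm and an aluminium plate, 4 mm thick, 140 mm wide, leaning 35 degrees (0.61 rad) from vertical, with two thin struts behind its sides. Origin under the middle of the base, z up. The plate's face looks to +x and upward; its top edge leans to -x.
- ledge: Black ledge with a small lip at the foot of the stand's plate, on which the board's lower edge rests. Same origin and axes as the stand.
- board: Cream antenna board with copper patches, 120 mm wide, 140 mm along the slope, 3 mm thick, 160 g, loose: it stands on the ledge and leans flat on the plate. Its origin and axes coincide at the start with the stand's (not with the board's middle).
- edge_mid (a point): Middle of the board's top edge (bare, between two copper strips), where the clamp belongs, midway through the 7 mm of board and plate; 137 mm above the bench. x is the normal of the copper face, y runs along the edge, z up the slope (35 degrees from vertical). The board stands 4 mm higher than the plate: the clamp's throat stops on the board.
- torque_spanner: Small orange-handled torque spanner lying on the bench behind the rail, 151 mm long. Origin under its middle.
- tape_yellow: Roll of yellow tape lying on the bench behind the stand, 76 mm across, 18 mm high. Origin under its middle.

How it is judged:
By the outcome, as a careful person would: the job done as asked, in the order asked, and still so for the second after the job is handed in, with the robot touching nothing.
It also fails if it takes over 43 s, if anything falls off the work surface, if the arm or the gripper's body presses on something with over 40 N, if the wrist force passes 120 N, or if a joint passes its speed limit or range.

### The arm

A 6-joint arm with a two-finger parallel gripper is mounted at the origin on a cart in front of the work surface, level with it; the furniture and walls round the work are solid. World frame = base frame: x ahead of the robot, y to its left, z up, the work surface at z = 0. Lengths are in mm, angles in degrees, forces in N, time in s.
With the tool pointing down it reaches from about 275 to 725 mm from the base axis. Payload 15.9 kg.
Tool frame: the origin (TCP) lies between the finger pads; the fingertips stand 11 mm ahead of it and the grasp point (between the pads) lies 8 mm behind it; z points along the fingers, y is the line along which they close (so a half turn about z gives the same grasp; the last joint's range is limited). The gripper opens to 85 mm and grips with 20 to 120 N. Pads are 22 mm wide; open, the fingers measure 114 mm over their backs; the gripper's body (76 mm by 85 mm) begins 54 mm behind the grasp point. The pads swing forward as they close: fully open they stand 13 mm farther back than shut.
Start: joints at [-70.875, 12.198, -1.971, 75.831, 0, 90], TCP at [163.811, -472.389, 242.306] pointing down, gripper open.
Joint ranges: [-170.91, 170.91], [-42.67, 98.43], [-65.05, 77.54], [-120.47, 116.71], [-90, 82.35], [-180, 180]. Speed limits (degrees/s): [108.29, 108.29, 136.94, 147.25, 180, 180].

### API

Orientations are given as a 3x3 rotation matrix whose columns are the frame's x, y, z axes.
In Python, from plant import state, get_image, camera_info, sign_off, boxes_of, outline_of, pinpoint gives the robot as it stands. The module is installed in compiled form; this text tells all that it offers.
- The arm moves only by the tool arm_command, never from a script. Its argument "moves" is a list of rows, each a list of 6 numbers: the shift along the tool's x, y, z in cm, then the turn, a rotation vector about the tool's x, y, z in degrees. A call has 1 to 12 rows; each row is the pose to reach, as a shift and turn from the pose commanded when the call began, along the tool's axes at that moment; what a row does not reach only later rows make up. A row lasts 1/12 s, in which the tool goes at most 41.7 mm and 7.16 degrees, less where a joint would pass 70% of its speed; a pose out of reach is approached as far as the arm can. A call with a gripper value outside its range is refused whole. "hand" is the finger opening in cm, from 0 to 8.54, set as the call begins (left out, the last holds). The fingers move at their own pace and stop on an object; "squeeze" is the grip in N (left out, the last holds). Time passes only in rows, so rows that repeat a pose let the fingers close. It gives the time, the measured TCP pose, the force, the opening and the grip force at its end, in the units of the state.
- state(): the state, without advancing time (a new reading comes with each control period).
- get_image(name): name is "scene" or "top"; returns (picture, depth): 400x640x3 uint8, red, green, blue; 400x640 float32, mm along the optical axis (not along the pixel's ray), 0 where there is no reading.
- camera_info(name): a dict with "vertical_fov" (degrees; the focal length in pixels is half the picture's height over the tangent of half this angle, whatever the lens; pixels are square), "cx", "cy" (the principal point, pixels), "world_to_cam" (4x4, takes a point from world to camera coordinates). Camera axes: x right, y down, z forward; pixel columns grow to the right and rows downward; lengths in mm; the calibration is good to about 2 mm. A picture is of the moment at which its call begins. camera_info takes no time and is no camera call.
- sign_off(): hands the job in; it is judged then, once.
Trained networks look in the newest picture that a camera, given by its name, has taken for a name from the list of things; names that differ only in an ending like _2 or _b are one class to them, and where a whole thing is asked for, a point or a joint stands for the part that bears it (a point fixed in the world has none). Each returns a list of dicts, best first, with "p" (0 to 1); they miss things now and then, are a little off and sometimes report something else, mostly with a low value. They report only what shows in the picture. A call takes as long as a camera call.
- boxes_of(query, camera): "location" ([x, y, z] in mm, in the coordinates of the camera as it stood for that picture, good to about 4 mm: the middle of the surface that is visible of it).
- outline_of(query, camera): "mask" (400x640 bool, what is visible of it).
- pinpoint(query, camera): "location" ([x, y, z] in mm, in the coordinates of the camera as it stood for that picture, good to about 4 mm: a listed point, or the origin of a listed thing).
The state is a dict: "t": time; "q": joint angles; "dq": joint speeds; "tau": joint torques, N m; "tool_pos": TCP position; "ee_rot": TCP orientation; "contact_force": force on the tool from outside, world axes, zero at the start; "wrist_torque": the same for the moment, N m; "gripper_width": finger opening in mm; "gripper_force": force on a finger pad.
Only numpy, scipy, OpenCV 4.12 (cv2) and the standard library are available. Lean on these libraries where they do the work, as an engineer would, in place of code of your own. Each camera call takes 0.05 s, during which the arm holds its last target. There are 200 camera calls.

## Working session

There is one attempt and no reset: what is moved stays moved. The work goes in short steps, Python scripts to look and compute and a tool call to move; the robot and the scene stay as the last step left them, time stands still between calls to the robot, and variables do not carry over. Pictures are saved under pics/ and viewed, at most 12 in all, crops included, and the job is handed in when it is done.

Besides the shell and the picture viewer there is one more tool, called after "Emit:" as a command line: name --pt "numbers of a row" for each row, then --argument value for the rest. arm_command: Moves the arm, as the interface text tells. Its arguments: {"type":"object","properties":{"moves":{"type":"array","items":{"type":"array","items":{"type":"number"}}},"hand":{"type":"number"},"squeeze":{"type":"number"}},"required":["moves"]}

```bash
mkdir -p pics; cat > h.py <<'E'
import numpy as np, cv2
from plant import *
def cam(n):
    c=camera_info(n); f=200/np.tan(np.radians(c["vertical_fov"]/2)); return f,c["cx"],c["cy"],np.array(c["world_to_cam"])
def c2w(n,p):
    W=cam(n)[3]; return (np.linalg.inv(W)@np.r_[p,1])[:3]
def w2p(n,p):
    f,cx,cy,W=cam(n); q=(W@np.r_[p,1])[:3]; return np.array([f*q[0]/q[2]+cx,f*q[1]/q[2]+cy])
def cloud(n,d):
    f,cx,cy,W=cam(n); v,u=np.mgrid[:400,:640]
    P=np.stack([(u-cx)/f*d,(v-cy)/f*d,d,np.ones_like(d)],-1); return (P@np.linalg.inv(W).T)[...,:3]
E
python3 - <<'E'
from h import *
np.set_printoptions(precision=1,suppress=True)
ims=[]
for n in("scene","top"):
    im,d=get_image(n); ims.append(im[...,::-1]); np.save(f"{n}.npy",d); cv2.imwrite(f"pics/{n}0.png",im[...,::-1])
    print(n,cam(n)[:3],"campos",np.linalg.inv(cam(n)[3])[:3,3])
    for q in("orange_clamp","orange_clamp_throat","grey_clamp","rail","stand","board","edge_mid","tape_yellow","torque_spanner"):
        r=pinpoint(q,n); print(q,[(round(x["p"],2),c2w(n,x["location"])) for x in r[:2]])
    for q in("orange_clamp","grey_clamp"):
        r=boxes_of(q,n); print("box",q,[(round(x["p"],2),c2w(n,x["location"])) for x in r[:2]])
s=state(); print(s["t"],s["tool_pos"],s["ee_rot"])
E
```

```text
scene (np.float64(361.42725852745417), 308.4636640686397, 199.94017221944296) campos [305.1 518.2 796.8]
orange_clamp [(0.66, array([ 496.9, -161.1,  111.1]))]
orange_clamp_throat [(0.97, array([ 493.8, -164.2,   99.3])), (0.64, array([497.6, 195.2, 136.2]))]
grey_clamp [(0.83, array([ 474.6, -236.9,  105.8]))]
rail [(0.67, array([ 487.1, -199.5,   -4.7]))]
stand [(0.8, array([517.8, 175.2,   4.1]))]
board []
edge_mid []
tape_yellow [(0.94, array([695.3, 197. ,  -1.4]))]
torque_spanner [(0.78, array([690.7, -68.6,   1.4]))]
box orange_clamp [(0.62, array([ 500.3, -160.1,  133.6])), (0.3, array([519.4, 172.3,  99.9]))]
box grey_clamp [(0.54, array([ 472.5, -229.1,  130.8])), (0.2, array([510. , 188.8,  16. ]))]
top (np.float64(368.7874058022147), 319.6153663381693, 197.40768429371172) campos [ 520.6  -11.5 1039.3]
orange_clamp [(0.83, array([ 498.9, -166.1,  106.8])), (0.73, array([500.1, 196.5, 140.3]))]
orange_clamp_throat [(0.77, array([ 504.9, -164.2,  100.2]))]
grey_clamp [(0.53, array([ 474.8, -237.3,  105.9]))]
rail [(0.7, array([ 489.4, -199. ,    0.3]))]
stand [(0.39, array([699.7, 197.2,   1. ])), (0.17, array([ 500.1, -161.8,   99.3]))]
board [(0.78, array([519.5, 168.3,   1.5]))]
edge_mid [(0.89, array([504.2, 197.5, 136.1]))]
tape_yellow [(0.54, array([697.4, 194.2,   0.7]))]
torque_spanner [(0.82, array([686.6, -66.1,   0. ]))]
box orange_clamp [(0.71, array([ 499.4, -162.2,  134.7]))]
box grey_clamp [(0.82, array([ 476.5, -231.1,  134.9]))]
1.2 [ 163.8 -472.4  242.3] [[ 0.9  0.3 -0. ]
 [ 0.3 -0.9  0. ]
 [-0.  -0.  -1. ]]
```

View pics/scene0.png

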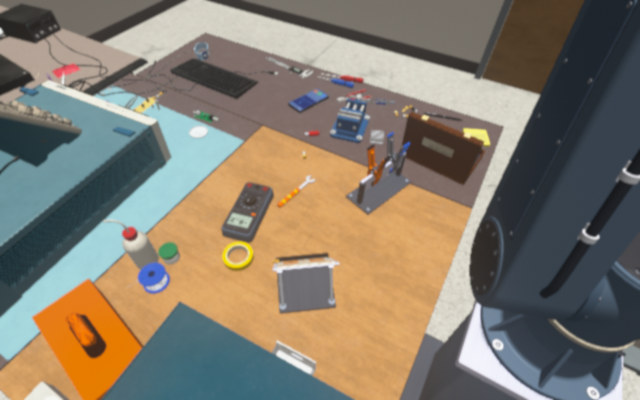

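View pics/top0.png

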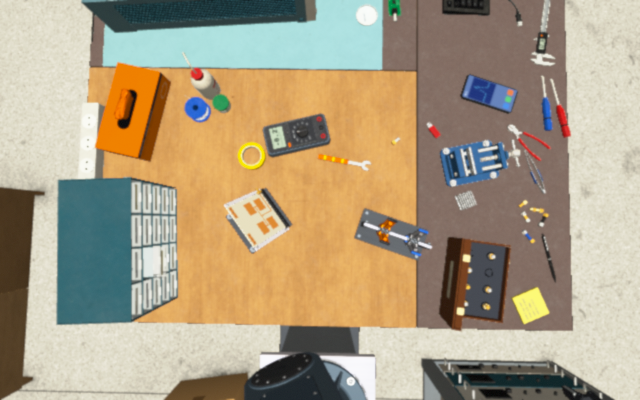

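The scene view shows the rail at about (378,190), with the orange clamp at (375,165), and the stand's back at (306,285). The top view shows the rail at (395,235), with the orange clamp at (383,230), and the board at (255,220) with its top edge on the left, from (226,205) to (252,250). Next I'll refine these with masks and depth.

```bash
cat > m.py <<'E'
from h import *
np.set_printoptions(precision=1,suppress=True)
crops=[]
for n in("scene","top"):
    im,d=get_image(n); C=cloud(n,d)
    bench=C[(C[...,0]>400)&(C[...,0]<650)&(abs(C[...,1])<80)&(abs(C[...,2])<12)&(d>0)]
    print(n,"bench z",np.median(bench[:,2]),bench[:,2].std())
    for q in("orange_clamp","grey_clamp","rail","board","stand"):
        r=outline_of(q,n)
        if not r: print(q,"none"); continue
        m=r[0]["mask"]&(d>0); P=C[m]
        print(q,round(r[0]["p"],2),len(P),"med",np.median(P,0),"lo",np.percentile(P,3,axis=0),"hi",np.percentile(P,97,axis=0))
        if q=="board":
            e=cv2.erode(m.astype(np.uint8),np.ones((3,3)))>0; Q=C[e]; Q=Q[Q[:,2]>20]; 
            for _ in range(3):
                c=Q.mean(0); nn=np.linalg.svd(Q-c)[2][2]; nn*=np.sign(nn[2]); r_=(Q-c)@nn; Q=Q[abs(r_)<2.5*r_.std()+.1]
            print("  board plane n",nn.round(4),"c",c,"tilt of slope",np.degrees(np.arccos(nn[2])),"yaw",np.degrees(np.arctan2(nn[1],nn[0])),"rms",r_.std())
            cv2.imwrite("pics/mb.png",m*255)
            rect=cv2.minAreaRect(np.argwhere(m)[:,::-1].astype(np.float32)); print("  rect",rect, )
    # rail bar: points high-ish near the rail
    s=(abs(C[...,0]-488)<60)&(abs(C[...,1]+199)<110)&(d>0)
    b=C[s&(C[...,2]>90)&(C[...,2]<103)]
    if len(b)>5:
        l=cv2.fitLine(b[:,:2].astype(np.float32),cv2.DIST_HUBER,0,.01,.01).ravel(); print("bar line dir",l[:2],"deg",np.degrees(np.arctan2(l[0],l[1])),"pt",l[2:],"x at y=-162",l[2]+l[0]/l[1]*(-162-l[3]),len(b),"z",np.median(b[:,2]))
    f=C[s&(C[...,2]>4)&(C[...,2]<12)]; R=cv2.minAreaRect(f[:,:2].astype(np.float32)); print("foot",R,len(f))
    a=C[(abs(C[...,0]-515)<100)&(abs(C[...,1]-175)<100)&(C[...,2]>125)&(C[...,2]<160)&(d>0)]
    if len(a)>5:
        l=cv2.fitLine(a[:,:2].astype(np.float32),cv2.DIST_HUBER,0,.01,.01).ravel(); print("top edge deg",np.degrees(np.arctan2(l[1],l[0])),"mid",(a.min(0)+a.max(0))/2,"span",np.ptp(a,axis=0),len(a))
    for p in([490,-185,90],[510,180,90]):
        u,v=w2p(n,p).astype(int); crops.append(cv2.resize(im[v-37:v+38,u-50:u+50,::-1],(400,300),interpolation=cv2.INTER_CUBIC)); print("crop origin",u-50,v-37)
cv2.imwrite("pics/crops.png",np.vstack([np.hstack(crops[:2]),np.hstack(crops[2:])]))
E
python3 m.py
```

```text
scene bench z 1.547441802980586 1.4232810122442048
orange_clamp 0.89 409 med [ 502.4 -159.3  125.6] lo [ 472.7 -260.9   18.8] hi [ 528.5 -145.8  174.1]
grey_clamp 0.61 366 med [ 473.4 -231.9  129.2] lo [ 448.7 -249.7   68.7] hi [ 500.9 -217.6  174.2]
rail 0.75 1686 med [ 481.2 -178.6   10.3] lo [ 431.  -278.5    4.9] hi [ 543.6 -109.8   98.2]
board 0.91 342 med [521.9 172.  101. ] lo [463.9 116.7  33.2] hi [593.8 221.4 139.9]
  board plane n [ 0.5 -0.7  0.6] c [520.5 173.1 101.6] tilt of slope 54.87256362874697 yaw -53.0011045610449 rms 0.18126340411898867
  rect ((303.059814453125, 261.9964294433594), (7.586355686187744, 59.89228820800781), 86.56636810302734)
stand 0.79 2878 med [509.6 183.4  11.8] lo [442.2 109.7   5.8] hi [577.  247.1 133. ]
bar line dir [0.3 0.9] deg 19.39285 pt [ 491.7 -174.4] x at y=-162 496.0892 160 z 97.4312977160584
foot ((487.7556457519531, -199.886474609375), (214.8239288330078, 119.3383560180664), 89.37322998046875) 1068
top edge deg 37.00686 mid [501.3 192.3 133.3] span [110.9  86.   15.8] 252
crop origin 329 133
crop origin 255 232
top bench z -0.666532
[... 478 characters left out ...]
55.09640129545857 yaw -53.091316930742785 rms 1.1501341329180919
  rect ((255.7692108154297, 217.15383911132812), (49.368316650390625, 40.49311828613281), 56.3099365234375)
stand 0.76 867 med [522.7 151.3  24.8] lo [438.2  88.4   1.8] hi [597.7 253.  129.9]
bar line dir [0.3 0.9] deg 18.360958 pt [ 486.4 -198.8] x at y=-162 498.58408 162 z 96.75671643465085
foot ((487.8974609375, -196.138916015625), (204.810791015625, 114.60041809082031), 87.52515411376953) 1280
top edge deg 36.894096 mid [501.4 192.3 134.1] span [111.9  86.9  18.1] 300
crop origin 341 196
crop origin 199 186[ WARN:0@3.451] global loadsave.cpp:1063 imwrite_ Unsupported depth image for selected encoder is fallbacked to CV_8U.
```

View pics/crops.png

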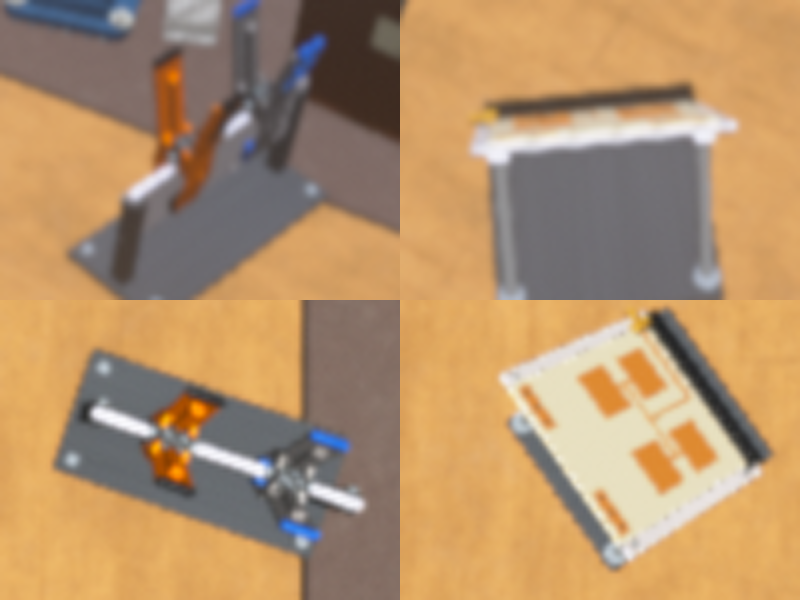

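The crops agree with the fits. The bar runs at about 19° and the orange handles sit either side of it. The board's top edge is at the left in the top view, with its middle between the two copper strips. Now the helper for the move numbers.

```bash
cat >> h.py <<'E'
from scipy.spatial.transform import Rotation as R
def unit(a): a=np.radians(a); return np.array([np.cos(a),np.sin(a),0])
Z=np.array([0,0,1.])
def frame(y,z): return np.column_stack([np.cross(y,z),y,z])
XR=unit(-18.8); RR=frame(XR,-Z)
CL=np.array([499.1,-160.2,107])
XS=unit(-53.05); U=-np.sin(np.radians(35))*XS+np.cos(np.radians(35))*Z; N=np.cos(np.radians(35))*XS+np.sin(np.radians(35))*Z
EM=np.array([499.1,195.3,137.])
RB={s:frame(s*N,-U) for s in(1,-1)}
def go(p,Rt,s=None):
    "row that takes the present pose to p,Rt"
    s=s or state(); R0=np.array(s["ee_rot"]); v=R0.T@(np.array(p)-s["tool_pos"])/10; r=R.from_matrix(R0.T@Rt).as_rotvec(degrees=True)
    print("row",[round(float(x),2) for x in np.r_[v,r]],"q",np.round(s["q"],1),"t",s["t"],"tcp",np.round(s["tool_pos"],1),"F",np.round(s["contact_force"],1))
E
python3 - <<'E'
from h import *
C=cloud("top",np.load("top.npy")); print("box top z",np.nanmax(C[238:328,445:510,2]), "max z near path",C[150:330,340:445,2].max())
go([499,-160,250],RR)
E
```

```text
box top z 1039.25929944031 max z near path 1039.25929944031
row [41.9, -18.53, -0.77, -0.0, 0.0, -52.07] q [-70.9  12.2  -2.   75.8  -0.   90. ] t 1.8 tcp [ 163.8 -472.4  242.3] F [ 0.2 -0.4 -0.7]
```

Emit:
arm_command --pt "0 0 -4 0 0 0" --pt "3 -1 -6 0 0 -5" --pt "41.9 -18.5 -3 0 0 -52.1" --pt "41.9 -18.5 -3 0 0 -52.1" --pt "41.9 -18.5 -3 0 0 -52.1" --pt "41.9 -18.5 -3 0 0 -52.1" --pt "41.9 -18.5 -3 0 0 -52.1" --pt "41.9 -18.5 -3 0 0 -52.1" --pt "41.9 -18.5 -3 0 0 -52.1" --pt "41.9 -18.5 -3 0 0 -52.1" --pt "41.9 -18.5 -3 0 0 -52.1" --pt "41.9 -18.5 -3 0 0 -52.1" --hand 8.5 --squeeze 30

```text
t: 2.8
tool_pos: [492.3, -165.9, 273.1]
ee_rot: [[0.322, 0.947, 0.0], [0.947, -0.322, -0.0], [-0.0, 0.0, -1.0]]
contact_force: [0.2, -1.8, -0.5]
gripper_width: 84.9
gripper_force: 0.0
```

```bash
python3 -c "
from h import *
go([499,-160,146],RR)"
```

```text
row [0.78, 0.44, 12.71, 0.02, 0.0, 0.04] q [-18.6  14.4   5.3  80.9  -0.   90.1] t 2.8 tcp [ 492.3 -165.9  273.1] F [ 0.2 -1.8 -0.5]
```

Emit:
arm_command --pt "0 0 3 0 0 0" --pt "0 0 6 0 0 0" --pt "0 0 6 0 0 0" --pt "0 0 6 0 0 0"

```text
t: 3.13
tool_pos: [490.2, -167.5, 212.7]
ee_rot: [[0.322, 0.947, -0.003], [0.947, -0.322, 0.001], [-0.0, -0.003, -1.0]]
contact_force: [0.2, 0.2, 1.1]
gripper_width: 85.3
gripper_force: 0.0
```

```bash
python3 -c "
from h import *
go([499,-160,146],RR)
im,d=get_image('scene')
u,v=w2p('scene',[499,-160,170]).astype(int); print(u,v)
cv2.imwrite('pics/s1.png',cv2.resize(im[v-60:v+60,u-80:u+80,::-1],(800,600),interpolation=cv2.INTER_CUBIC))"
```

```text
row [0.99, 0.6, 6.67, -0.15, 0.0, 0.03] q [-18.9  14.9  -2.8  72.5  -0.   89.9] t 3.1333 tcp [ 490.2 -167.5  212.7] F [0.2 0.2 1.1]
377 153
```

View pics/s1.png

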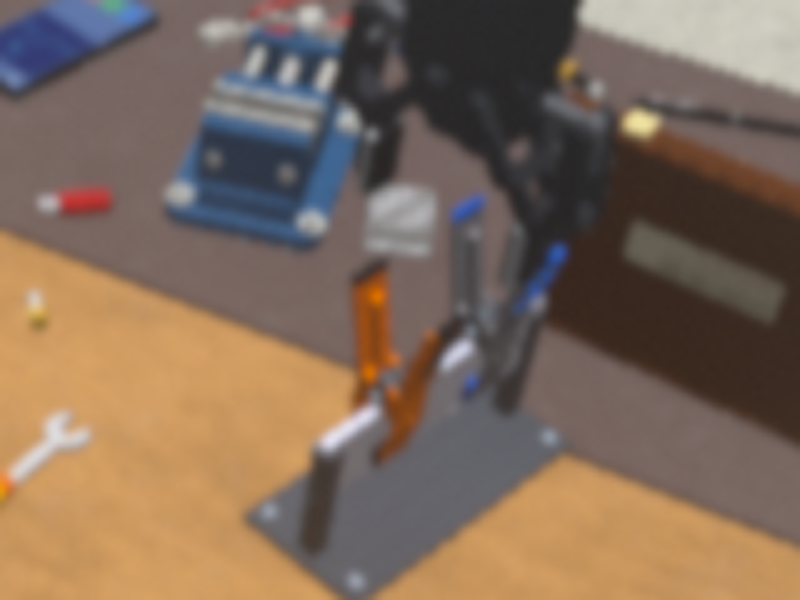

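The crop shows the orange handles upright at (370,310) and (440,345). The fingers are above them, at (375,150) and (560,190), and clear of the grey clamp. The TCP is still about 11 mm short, so I'll correct that and descend.

Emit:
arm_command --pt "1.0 0.6 0 0 0 0" --pt "1.0 0.6 0 0 0 0" --pt "1.0 0.6 3 0 0 0" --pt "1.0 0.6 5.5 0 0 0" --pt "1.0 0.6 6.7 0 0 0" --pt "1.0 0.6 6.7 0 0 0" --pt "1.0 0.6 6.7 0 0 0"

```text
t: 3.77
tool_pos: [500.4, -160.4, 147.0]
ee_rot: [[0.322, 0.947, 0.001], [0.947, -0.322, -0.0], [0.0, 0.001, -1.0]]
contact_force: [-0.1, -0.2, 1.1]
gripper_width: 85.3
gripper_force: 0.0
```

```bash
python3 - <<'E'
from h import *
go([499,-160,146],RR)
for n in("scene","top"):
    im,d=get_image(n); cv2.imwrite(f'pics/{n}2.png',im[...,::-1])
    for q in("orange_clamp","orange_clamp_throat"):
        print(n,q,[(round(x["p"],2),c2w(n,x["location"]).round(1)) for x in pinpoint(q,n)[:2]])
u,v=w2p('scene',[499,-160,140]).astype(int)
im=cv2.imread('pics/scene2.png');cv2.imwrite('pics/s2.png',cv2.resize(im[v-45:v+45,u-60:u+60],(800,600),interpolation=cv2.INTER_CUBIC))
E
```

```text
row [-0.01, -0.15, 0.1, 0.03, -0.0, 0.02] q [-17.8  17.2  -9.3  63.4   0.   91. ] t 3.7667 tcp [ 500.4 -160.4  147. ] F [-0.1 -0.2  1.1]
scene orange_clamp [(0.87, array([ 496.2, -163.9,  112.1]))]
scene orange_clamp_throat [(0.83, array([ 495.5, -162.6,   97.5]))]
top orange_clamp [(0.46, array([498.6, 197.3, 135.6]))]
top orange_clamp_throat []
```

View pics/s2.png

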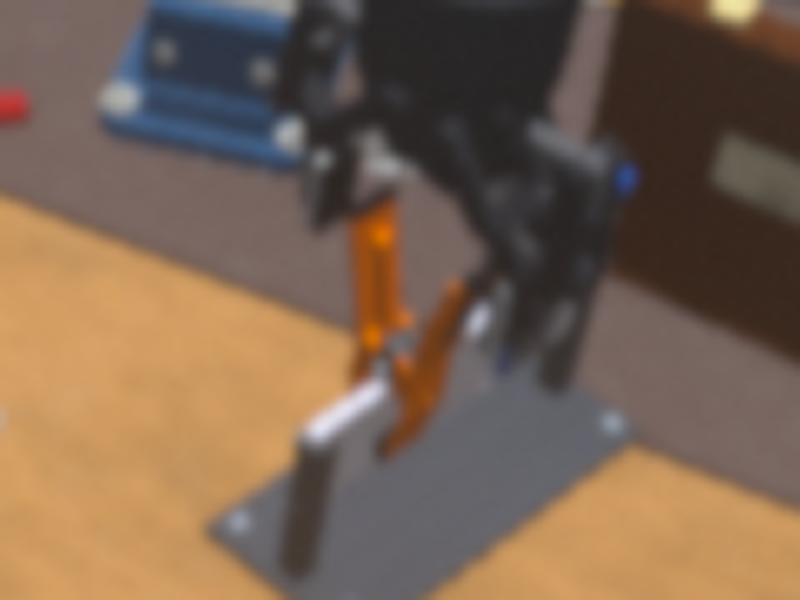

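The crop shows the orange handles with tops near (375,205) and (460,285), and the fingers at (330,190) and (525,320). Before closing I'll project the expected points to check the alignment.

```bash
python3 - <<'E'
from h import *
u,v=w2p('scene',[499,-160,140]).astype(int)
f=lambda p:((w2p('scene',p)-[u-60,v-45])*6.667).round()
T=np.array([500.4,-160.4,147])
for s in(1,-1):
    print(s,"pad face tip edge",f(T+s*42.6*XR-[0,0,0]),"handle top back",f(CL+s*29*XR+[0,0,65]), "handle at 35",f(CL+s*22*XR+[0,0,35]))
print("pivot",f(CL),"bar end",f(CL+[0,0,-9]+50*unit(71.2)))
E
```

```text
1 pad face tip edge [326. 228.] handle top back [362. 200.] handle at 35 [365. 266.]
-1 pad face tip edge [488. 344.] handle top back [476. 279.] handle at 35 [449. 326.]
pivot [394. 359.] bar end [304. 433.]
```

Emit:
arm_command --pt "0 -0.15 0.1 0 0 0" --pt "0 -0.15 0.1 0 0 0" --pt "0 -0.15 0.1 0 0 0" --pt "0 -0.15 0.1 0 0 0" --pt "0 -0.15 0.1 0 0 0" --pt "0 -0.15 0.1 0 0 0" --pt "0 -0.15 0.1 0 0 0" --pt "0 -0.15 0.1 0 0 0" --hand 3.0 --squeeze 35

```text
t: 4.73
tool_pos: [499.3, -160.0, 146.4]
ee_rot: [[0.322, 0.947, 0.002], [0.947, -0.322, -0.001], [0.0, 0.002, -1.0]]
contact_force: [-3.0, 1.3, 16.9]
gripper_width: 30.2
gripper_force: 12.7
```

```bash
python3 - <<'E'
from h import *
s=state();print(s["gripper_width"],s["gripper_force"],s["contact_force"],s["wrist_torque"])
im,d=get_image('scene')
print([(round(x["p"],2),c2w('scene',x["location"]).round(1)) for x in pinpoint('orange_clamp','scene')[:2]])
u,v=w2p('scene',[499,-160,140]).astype(int)
cv2.imwrite('pics/s3.png',cv2.resize(im[v-45:v+45,u-60:u+60,::-1],(800,600),interpolation=cv2.INTER_CUBIC))
E
```

```text
30.166139842243492 12.660332536906935 [-3.0014612   1.31649741 16.94811064] [0.24619892 0.64903802 0.04282625]
[(0.56, array([ 494.5, -161.2,  112.7]))]
```

View pics/s3.png

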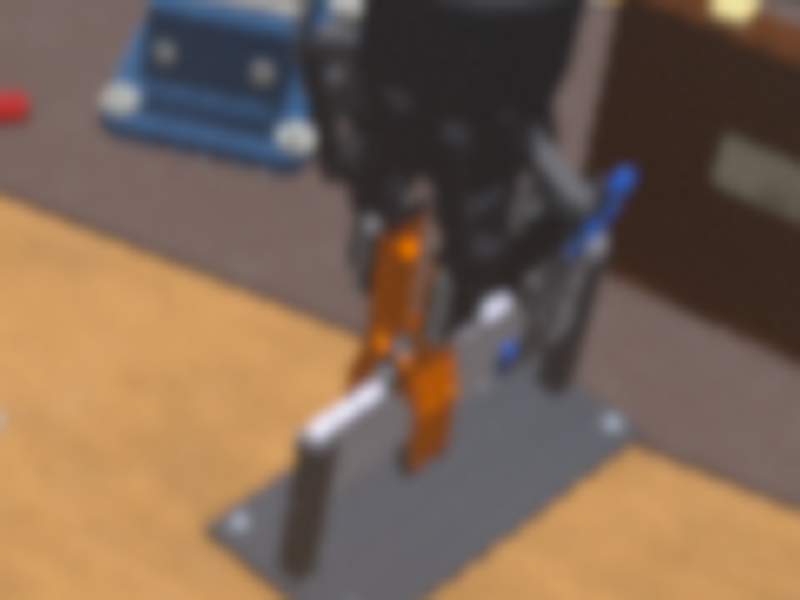

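The crop shows the fingers on both handles and the near jaw swung clear of the bar at (430,430), so the clamp is squeezed. I'll firm up the grip and lift straight up.

Emit:
arm_command --pt "0 0 0 0 0 0" --pt "0 0 0 0 0 0" --pt "0 0 0 0 0 0" --pt "0 0 -1 0 0 0" --pt "0 0 -3 0 0 0" --pt "0 0 -5.5 0 0 0" --pt "0 0 -8.5 0 0 0" --pt "0 0 -12 0 0 0" --pt "0 0 -15 0 0 0" --pt "0 0 -17 0 0 0" --pt "0 0 -17 0 0 0" --pt "0 0 -17 0 0 0" --hand 2.4

```text
t: 5.83
tool_pos: [499.1, -159.9, 315.9]
ee_rot: [[0.322, 0.947, 0.002], [0.947, -0.322, -0.001], [0.0, 0.002, -1.0]]
contact_force: [-0.2, 0.6, -2.3]
gripper_width: 26.6
gripper_force: 35.5
```

```bash
python3 - <<'E'
from h import *
im,d=get_image('scene')
T=np.array(state()["tool_pos"])
print([(round(x["p"],2),(c2w('scene',x["location"])-T).round(1)) for x in pinpoint('orange_clamp','scene')[:2]])
u,v=w2p('scene',T).astype(int); print(u,v)
y0=max(v-40,0)
cv2.imwrite('pics/s4.png',cv2.resize(im[y0:y0+90,u-60:u+60,::-1],(800,600),interpolation=cv2.INTER_CUBIC))
P=EM+U*120
for s in(1,-1): go(P,RB[s])
E
```

```text
[(0.8, array([ -2.2,  -2.7, -33.7]))]
387 105
row [37.51, -17.03, 7.91, -34.02, -10.44, 33.2] q [-17.8  15.3  12.3  87.1   0.   91. ] t 5.9333 tcp [ 498.3 -159.7  314.1] F [-0.2  0.4 -0.9]
row [37.51, -17.03, 7.91, 13.57, -44.22, -139.9] q [-17.8  15.3  12.3  87.1   0.   91. ] t 5.9333 tcp [ 498.3 -159.7  314.1] F [-0.2  0.4 -0.9]
```

View pics/s4.png

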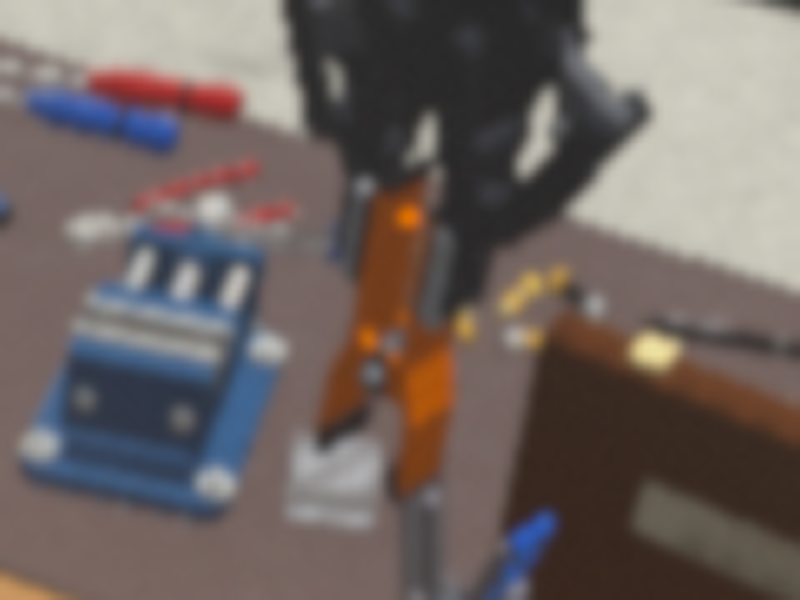

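The crop shows the clamp hanging squarely between the fingers, pivot at (375,370) and jaws wide open. Before moving I'll check the teal cabinet on the left for clearance.

```bash
python3 - <<'E'
from h import *
d=np.load("top.npy"); C=cloud("top",d)
P=C[150:330,40:200][d[150:330,40:200]>0]; 
for h in(60,150,250,350): 
    Q=P[(P[:,2]>h)]
    if len(Q): print(h,len(Q),Q.min(0).round(),Q.max(0).round(), np.percentile(Q,2,axis=0).round())
go(EM+U*170,RB[-1])
E
```

```text
60 15737 [292. 359.  60.] [700. 578. 255.] [301. 389.  73.]
150 14050 [292. 359. 150.] [608. 567. 255.] [301. 382. 153.]
250 4232 [292. 391. 250.] [607. 566. 255.] [302. 402. 250.]
row [39.13, -19.4, 3.82, 13.57, -44.22, -139.9] q [-17.8  15.3  12.3  87.1   0.   91. ] t 5.9333 tcp [ 498.3 -159.7  314.1] F [-0.2  0.4 -0.9]
```

Emit:
arm_command --pt "1.3 -0.6 0.1 0.45 -1.5 -4.8" --pt "3.9 -1.9 0.2 0.9 -3.0 -9.5" --pt "6 -3 0.4 1.5 -4.9 -15.5" --pt "8 -4 0.6 2.1 -6.9 -22" --pt "10 -5 0.8 2.8 -9 -28.5" --pt "12 -6 1 3.4 -11.1 -35" --pt "14 -7 1.2 4.05 -13.1 -41.5" --pt "16 -8 1.4 4.7 -15.2 -48" --pt "18 -9 1.6 5.3 -17.2 -54.5" --pt "20 -10 1.8 5.9 -19.3 -61" --pt "22 -11 2.0 6.5 -21.3 -67.5" --pt "24 -12 2.2 7.2 -23.4 -74"

```text
t: 6.93
tool_pos: [461.5, 106.9, 291.9]
ee_rot: [[-0.834, 0.552, 0.011], [0.505, 0.77, -0.389], [-0.223, -0.319, -0.921]]
contact_force: [-0.2, -0.1, -1.2]
gripper_width: 27.0
gripper_force: 35.5
```

```bash
python3 - <<'E'
from h import *
go(EM+U*160,RB[-1]); s=state(); print(s["gripper_width"],s["gripper_force"])
E
```

```text
row [10.16, 12.25, -4.12, 6.27, -20.76, -65.55] q [ 26.2  16.3   6.7  90.4 -20.7  61.4] t 6.9333 tcp [461.5 106.9 291.9] F [-0.2 -0.1 -1.2]
26.962132774635588 35.50237476825714
```

Emit:
arm_command --pt "1 1.2 -0.4 0.6 -2.0 -6.4" --pt "2 2.4 -0.8 1.2 -4.0 -12.8" --pt "3 3.6 -1.2 1.8 -6 -19" --pt "4 4.8 -1.6 2.4 -8 -25.5" --pt "5 6 -2 3 -10 -32" --pt "6 7.2 -2.4 3.7 -12 -38.5" --pt "7 8.5 -2.9 4.3 -14 -45" --pt "8 9.7 -3.3 4.9 -16.2 -51" --pt "9 11 -3.7 5.5 -18.2 -57.5" --pt "10.2 12.2 -4.1 6.3 -20.8 -65.5" --pt "10.2 12.2 -4.1 6.3 -20.8 -65.5" --pt "10.2 12.2 -4.1 6.3 -20.8 -65.5"

```text
t: 7.93
tool_pos: [444.1, 267.7, 268.3]
ee_rot: [[-0.802, -0.488, 0.345], [-0.598, 0.657, -0.46], [-0.002, -0.574, -0.819]]
contact_force: [-0.5, -2.0, 0.2]
gripper_width: 26.3
gripper_force: 35.5
```

```bash
cat > look.py <<'E'
from h import *
import sys
np.set_printoptions(precision=1,suppress=True)
go(EM+U*160,RB[-1]); s=state(); print(s["gripper_width"],s["gripper_force"])
T=np.array(s["tool_pos"]); Rt=np.array(s["ee_rot"])
for n in("scene","top"):
    im,d=get_image(n); C=cloud(n,d); cv2.imwrite(f"pics/{sys.argv[1]}{n}.png",im[...,::-1])
    for q in("orange_clamp","orange_clamp_throat"):
        print(n,q,"in tool:",[(round(x["p"],2),Rt.T@(c2w(n,x["location"])-T)) for x in pinpoint(q,n)[:2]])
    hsv=cv2.cvtColor(im,cv2.COLOR_RGB2HSV)
    L=(C-T)@Rt
    m=(hsv[...,0]<16)&(hsv[...,1]>150)&(hsv[...,2]>50)&(d>0)&(abs(L[...,0])<40)&(abs(L[...,1])<60)&(L[...,2]>-40)&(L[...,2]<95)
    if m.sum()>10:
        Q=L[m]; print(n,m.sum(),"orange lo",np.percentile(Q,3,axis=0),"hi",np.percentile(Q,97,axis=0),"med",np.median(Q,0))
    print("edge_mid",[(round(x["p"],2),c2w(n,x["location"])) for x in pinpoint("edge_mid",n)[:1]])
u,v=w2p('scene',T+60*Rt[:,2]).astype(int); im=cv2.imread(f"pics/{sys.argv[1]}scene.png"); a=cv2.resize(im[max(v-60,0):max(v-60,0)+120,u-40:u+40],(400,600),interpolation=cv2.INTER_CUBIC)
u,v=w2p('top',T+60*Rt[:,2]).astype(int); im=cv2.imread(f"pics/{sys.argv[1]}top.png"); b=cv2.resize(im[v-60:v+60,u-40:u+40],(400,600),interpolation=cv2.INTER_CUBIC)
cv2.imwrite(f"pics/{sys.argv[1]}.png",np.hstack([a,b]))
E
python3 look.py a
```

```text
row [-0.04, 0.09, -0.03, -0.06, -0.05, -0.26] q [ 50.2  18.8   2.4  82.7 -34.   16.4] t 7.9333 tcp [444.1 267.7 268.3] F [-0.5 -2.   0.2]
26.253673026364805 35.52257001399994
scene orange_clamp in tool: []
scene orange_clamp_throat in tool: []
edge_mid []
top orange_clamp in tool: [(0.67, array([-1.4, -4.9, 40.5]))]
top orange_clamp_throat in tool: [(0.64, array([-4.8, -1.9, 47.4]))]
top 230 orange lo [-14.1 -23.8  -0.5] hi [ 9.2 13.4 83. ] med [ -0.5 -19.7  56. ]
edge_mid [(0.86, array([499.7, 195.4, 137.4]))]
```

View pics/a.png

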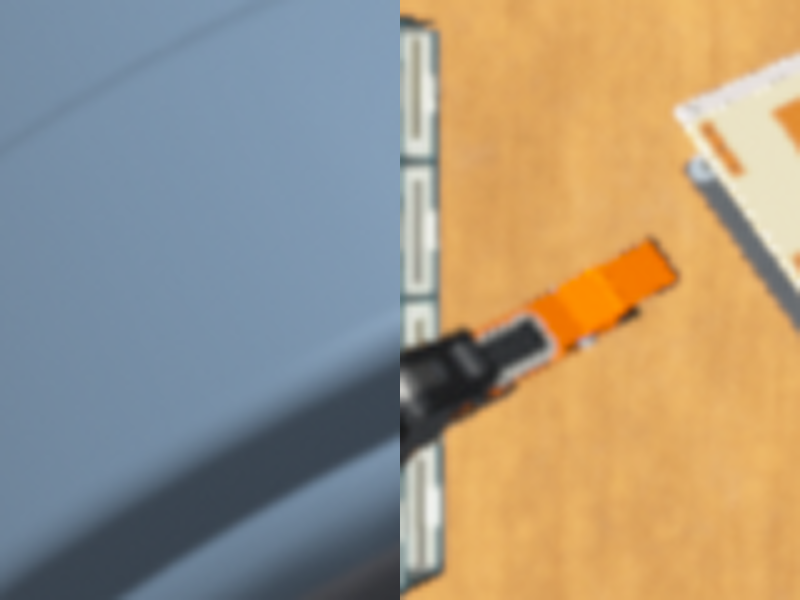

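Only the top view is useful here, since the arm blocks the scene camera. It shows the clamp in line with the slope, its jaws (about 665,260 in the crop) short of the board. Top edge_mid agrees with my value, and the clamp sits about 2.5 mm to tool -x, which I'll correct. Approaching along the slope.

Emit:
arm_command --pt "0.2 0.1 1 0 0 -0.2" --pt "0.2 0.1 2.5 0 0 -0.2" --pt "0.2 0.1 4 0 0 -0.2" --pt "0.2 0.1 5.5 0 0 -0.2" --pt "0.2 0.1 6.5 0 0 -0.2" --pt "0.2 0.1 7 0 0 -0.2" --pt "0.2 0.1 7 0 0 -0.2" --pt "0.2 0.1 7 0 0 -0.2"

```text
t: 9.0
tool_pos: [467.1, 235.0, 211.9]
ee_rot: [[-0.801, -0.489, 0.345], [-0.598, 0.657, -0.459], [-0.002, -0.574, -0.819]]
contact_force: [-0.4, -1.0, -0.3]
gripper_width: 26.8
gripper_force: 35.5
```

```bash
python3 look.py b
```

```text
row [-0.17, 0.12, -6.94, -0.04, -0.01, -0.26] q [ 46.   18.2  -6.6  71.5 -34.5  11.3] t 9.0 tcp [467.1 235.  211.9] F [-0.4 -1.  -0.3]
26.82222990748438 35.518768429756165
scene orange_clamp in tool: []
scene orange_clamp_throat in tool: []
edge_mid []
top orange_clamp in tool: [(0.85, array([-2.3,  0.2, 43.6]))]
top orange_clamp_throat in tool: [(0.86, array([-0.9,  2.4, 48.4]))]
top 172 orange lo [-13.8 -22.3  -1.7] hi [ 9.2 13.9 80.4] med [ -0.4 -18.4  56. ]
edge_mid [(0.55, array([501. , 195.9, 136.6]))]
```

View pics/b.png

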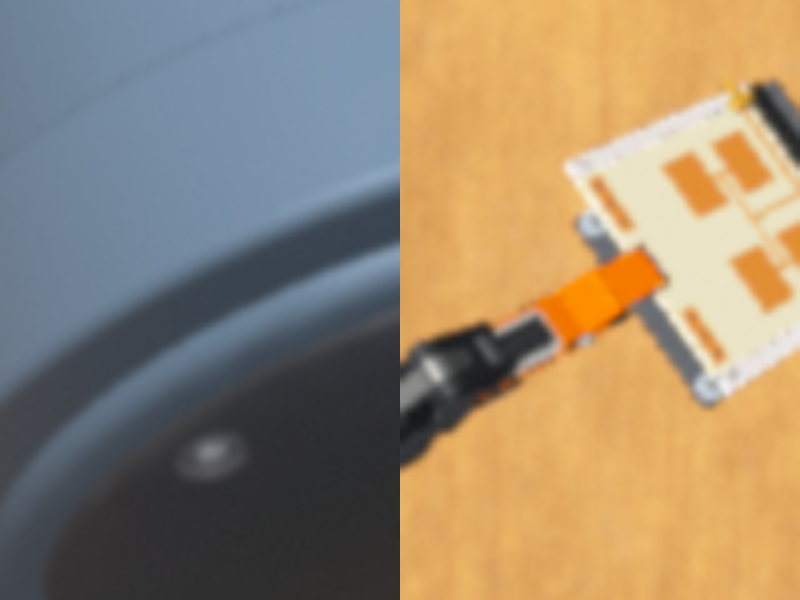

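The top crop shows the upper jaw at (650,265) above the board, midway between the copper strips at (612,205) and (705,335). Continuing in until about 8 mm short of the stop.

Emit:
arm_command --pt "0 0.1 0.5 0 0 -0.2" --pt "0 0.1 1.1 0 0 -0.2" --pt "0 0.1 1.7 0 0 -0.2" --pt "0 0.1 2.3 0 0 -0.2" --pt "0 0.1 2.8 0 0 -0.2" --pt "0 0.1 3.2 0 0 -0.2" --pt "0 0.1 3.2 0 0 -0.2" --pt "0 0.1 3.2 0 0 -0.2" --pt "0 0.1 3.2 0 0 -0.2"

```text
t: 10.15
tool_pos: [477.7, 221.0, 185.0]
ee_rot: [[-0.799, -0.492, 0.345], [-0.601, 0.655, -0.459], [-0.0, -0.574, -0.819]]
contact_force: [-0.3, -0.2, -1.2]
gripper_width: 27.0
gripper_force: 35.5
```

```bash
cat > f.py <<'E'
from h import *
s=state(); Rt=np.array(s["ee_rot"]); print("tool F",(Rt.T@s["contact_force"]).round(1),"T",(Rt.T@s["wrist_torque"]).round(2),"EM-TCP in tool",(Rt.T@(EM-s["tool_pos"])).round(1),"w",s["gripper_width"],s["t"])
E
python3 f.py
```

```text
tool F [0.3 0.6 1. ] T [-0.64  0.02  0.04] EM-TCP in tool [-1.6  0.2 58.5] w 26.993452944181765 10.15
```

Emit:
arm_command --pt "0 0 0.1 0 0 0" --pt "0 0 0.2 0 0 0" --pt "0 0 0.3 0 0 0" --pt "0 0 0.4 0 0 0" --pt "0 0 0.4 0 0 0"

```text
t: 10.57
tool_pos: [479.0, 219.1, 181.4]
ee_rot: [[-0.799, -0.492, 0.345], [-0.601, 0.655, -0.459], [-0.0, -0.574, -0.819]]
contact_force: [1.0, 0.0, -1.0]
gripper_width: 26.7
gripper_force: 35.5
```

```bash
python3 f.py
```

```text
tool F [-0.8  0.1  1.2] T [-0.66  0.02 -0.03] EM-TCP in tool [-1.8  0.1 54.2] w 26.660978895242195 10.5667
```

Emit:
arm_command --pt "0 0 0.1 0 0 0" --pt "0 0 0.2 0 0 0" --pt "0 0 0.2 0 0 0"

```text
t: 10.82
tool_pos: [479.7, 218.1, 179.7]
ee_rot: [[-0.799, -0.492, 0.345], [-0.601, 0.655, -0.459], [-0.0, -0.574, -0.819]]
contact_force: [-0.7, 0.1, -0.4]
gripper_width: 26.9
gripper_force: 35.5
```

```bash
python3 f.py
```

```text
tool F [0.5 0.6 0. ] T [-0.63 -0.01 -0.01] EM-TCP in tool [-1.8  0.1 52.1] w 26.854260450958762 10.8167
```

Emit:
arm_command --pt "0 0 0.1 0 0 0" --pt "0 0 0.2 0 0 0" --pt "0 0 0.2 0 0 0"

```text
t: 11.07
tool_pos: [480.4, 217.2, 178.1]
ee_rot: [[-0.799, -0.492, 0.345], [-0.601, 0.655, -0.459], [-0.0, -0.574, -0.819]]
contact_force: [-0.4, 0.1, -1.8]
gripper_width: 26.7
gripper_force: 35.5
```

```bash
python3 f.py
```

```text
tool F [0.3 1.3 1.3] T [-0.62  0.04  0.03] EM-TCP in tool [-1.8  0.1 50.1] w 26.74269788840311 11.0667
```

Emit:
arm_command --pt "0 0 0.1 0 0 0" --pt "0 0 0.15 0 0 0" --pt "0 0 0.15 0 0 0"

```text
t: 11.32
tool_pos: [480.9, 216.5, 176.9]
ee_rot: [[-0.799, -0.492, 0.345], [-0.601, 0.655, -0.459], [-0.0, -0.574, -0.819]]
contact_force: [0.4, -0.3, 0.1]
gripper_width: 26.6
gripper_force: 35.5
```

```bash
python3 f.py
```

```text
tool F [-0.2 -0.5  0.2] T [-0.61 -0.01  0.02] EM-TCP in tool [-1.8  0.1 48.7] w 26.640529529772078 11.3167
```

Emit:
arm_command --pt "0 0 0.1 0 0 0" --pt "0 0 0.1 0 0 0" --pt "0 0 0.1 0 0 0"

```text
t: 11.57
tool_pos: [481.3, 216.2, 176.3]
ee_rot: [[-0.799, -0.492, 0.345], [-0.601, 0.655, -0.459], [-0.0, -0.574, -0.819]]
contact_force: [-1.2, 1.3, 0.9]
gripper_width: 26.7
gripper_force: 35.8
```

```bash
python3 f.py
```

```text
tool F [ 0.2  0.9 -1.8] T [-0.64  0.01 -0.01] EM-TCP in tool [-1.6  0.1 47.9] w 26.695245201304743 11.5667
```

Emit:
arm_command --pt "0 0 0.1 0 0 0" --pt "0 0 0.1 0 0 0" --pt "0 0 0.1 0 0 0"

```text
t: 11.82
tool_pos: [481.7, 216.2, 176.0]
ee_rot: [[-0.799, -0.492, 0.346], [-0.601, 0.655, -0.458], [-0.001, -0.574, -0.819]]
contact_force: [-8.4, 4.9, 11.4]
gripper_width: 26.4
gripper_force: 37.3
```

```bash
python3 f.py
```

```text
tool F [  3.7   0.8 -14.5] T [-0.66  0.84  0.01] EM-TCP in tool [-1.3  0.1 47.6] w 26.401312022108172 11.8167
```

Emit:
arm_command --pt "0 0 0.1 0 0 0" --pt "0 0 0.1 0 0 0" --pt "0 0 0.1 0 0 0"

```text
t: 12.07
tool_pos: [482.1, 216.2, 175.9]
ee_rot: [[-0.799, -0.492, 0.347], [-0.602, 0.655, -0.457], [-0.002, -0.574, -0.819]]
contact_force: [-13.8, 9.1, 20.9]
gripper_width: 26.8
gripper_force: 38.6
```

```bash
python3 f.py
```

```text
tool F [  5.5   0.8 -26. ] T [-0.59  1.42 -0.04] EM-TCP in tool [-0.9  0.3 47.3] w 26.760144590736015 12.0667
```

The stop was met at about 48 mm, as measured, but the last step pressed harder than intended. Backing off to a light press.

Emit:
arm_command --pt "0 0 -0.18 0 0 0" --pt "0 0 -0.18 0 0 0" --pt "0 0 -0.18 0 0 0"

```text
t: 12.32
tool_pos: [481.4, 216.1, 176.0]
ee_rot: [[-0.799, -0.492, 0.345], [-0.601, 0.655, -0.459], [-0.0, -0.574, -0.819]]
contact_force: [-1.3, 2.0, 3.6]
gripper_width: 26.7
gripper_force: 36.0
```

```bash
python3 f.py; python3 look.py c|grep -v scene
```

```text
tool F [-0.2 -0.2 -4.3] T [-0.64  0.02  0.04] EM-TCP in tool [-1.6  0.1 47.6] w 26.65229481956982 12.3167
row [-0.16, -0.0, -11.24, -0.04, 0.01, -0.03] q [ 43.4  18.6 -11.4  64.5 -34.8   7.9] t 12.3167 tcp [481.4 216.1 176. ] F [-1.3  2.   3.6]
26.65229481956982 36.00088655948639
edge_mid []
top orange_clamp in tool: [(0.72, array([-3.9,  2. , 41. ]))]
top orange_clamp_throat in tool: [(0.67, array([-1.6, -1.3, 48.6]))]
top 147 orange lo [-25.5 -21.9   1.1] hi [29.5 10.5 79.6] med [ -0.8 -17.6  55.2]
edge_mid [(0.87, array([502.4, 198.3, 136.9]))]
```

View pics/c.png

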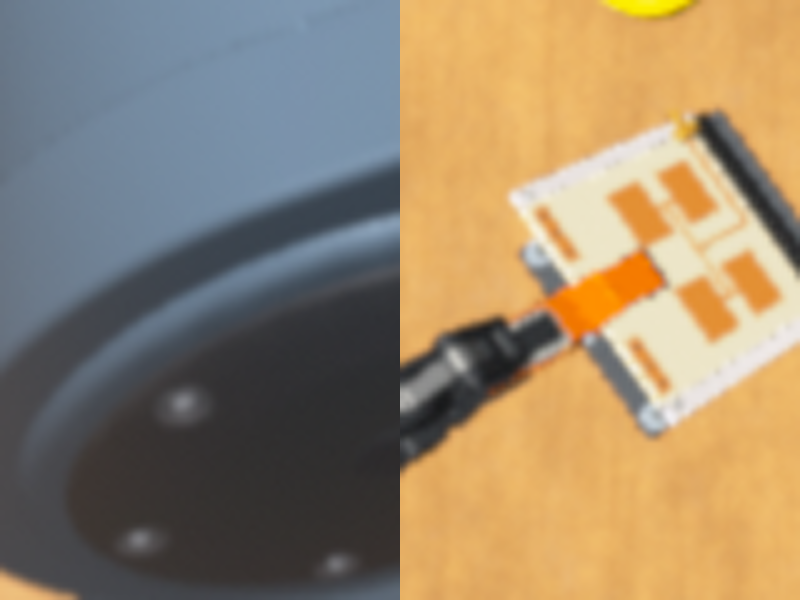

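The top crop shows the clamp home on the board, with its jaw tip at (655,268) midway between the strips at (555,233) and (650,365), at a light 4 N. Now I'll let the jaws close in steps and watch the forces.

Emit:
arm_command --pt "0 0 0.04 0 0 0" --pt "0 0 0.07 0 0 0" --pt "0 0 0.07 0 0 0" --hand 3.2

```text
t: 12.97
tool_pos: [481.5, 215.5, 175.2]
ee_rot: [[-0.799, -0.492, 0.345], [-0.601, 0.654, -0.459], [0.0, -0.574, -0.819]]
contact_force: [-0.6, 0.6, 0.8]
gripper_width: 31.9
gripper_force: 9.3
```

```bash
python3 f.py
```

```text
tool F [ 0.1  0.2 -1.1] T [-0.65 -0.    0.05] EM-TCP in tool [-1.9  0.1 46.7] w 31.880838369860893 12.9667
```

Emit:
arm_command --pt "0 0 0.06 0 0 0" --pt "0 0 0.11 0 0 0" --pt "0 0 0.11 0 0 0" --hand 3.7

```text
t: 13.22
tool_pos: [481.9, 215.1, 174.4]
ee_rot: [[-0.799, -0.492, 0.345], [-0.601, 0.655, -0.459], [0.0, -0.574, -0.819]]
contact_force: [-0.4, -0.3, -0.5]
gripper_width: 37.0
gripper_force: 8.7
```

```bash
python3 f.py
```

```text
tool F [0.5 0.3 0.4] T [-0.61  0.01  0.01] EM-TCP in tool [-1.9  0.  45.6] w 37.01363682434603 13.2167
```

Emit:
arm_command --pt "0 0 0.1 0 0 0" --pt "0 0 0.1 0 0 0" --pt "0 0 0.1 0 0 0"

```text
t: 13.47
tool_pos: [482.5, 215.1, 174.1]
ee_rot: [[-0.799, -0.492, 0.346], [-0.601, 0.655, -0.458], [-0.001, -0.574, -0.819]]
contact_force: [-2.9, 3.4, 5.0]
gripper_width: 36.8
gripper_force: 9.5
```

```bash
python3 f.py
```

```text
tool F [ 0.3  0.7 -6.7] T [-0.61  0.07  0.04] EM-TCP in tool [-1.3  0.2 45.2] w 36.83485725485379 13.4667
```

Home again, pressing at 6.7 N. Opening further with compensation for the finger swing.

Emit:
arm_command --pt "0 0 0.03 0 0 0" --pt "0 0 0.06 0 0 0" --pt "0 0 0.06 0 0 0" --hand 4.0

```text
t: 13.72
tool_pos: [482.6, 214.7, 173.4]
ee_rot: [[-0.799, -0.492, 0.345], [-0.601, 0.655, -0.459], [-0.001, -0.574, -0.819]]
contact_force: [-2.6, 3.4, 3.5]
gripper_width: 39.8
gripper_force: 9.1
```

```bash
python3 f.py
```

```text
tool F [ 0.   1.5 -5.3] T [-0.59  0.05 -0.01] EM-TCP in tool [-1.5  0.1 44.3] w 39.7837587893773 13.7167
```

Emit:
arm_command --pt "0 0 0.03 0 0 0" --pt "0 0 0.06 0 0 0" --pt "0 0 0.06 0 0 0" --hand 4.3

```text
t: 13.97
tool_pos: [482.7, 214.2, 172.7]
ee_rot: [[-0.799, -0.492, 0.345], [-0.601, 0.655, -0.459], [-0.0, -0.574, -0.819]]
contact_force: [-1.5, 1.5, 1.5]
gripper_width: 43.3
gripper_force: 8.5
```

```bash
python3 f.py
```

```text
tool F [ 0.2  0.9 -2.5] T [-0.63 -0.05  0.03] EM-TCP in tool [-1.7  0.1 43.5] w 43.3188632208726 13.9667
```

Emit:
arm_command --pt "0 0 0.05 0 0 0" --pt "0 0 0.1 0 0 0" --pt "0 0 0.1 0 0 0" --hand 4.6

```text
t: 14.22
tool_pos: [483.1, 213.8, 171.9]
ee_rot: [[-0.799, -0.492, 0.345], [-0.601, 0.655, -0.459], [-0.0, -0.574, -0.819]]
contact_force: [-0.7, 0.5, 1.2]
gripper_width: 46.0
gripper_force: 8.2
```

```bash
python3 f.py
```

```text
tool F [ 0.2 -0.1 -1.4] T [-0.67  0.01 -0.02] EM-TCP in tool [-1.7  0.1 42.6] w 46.01860849932596 14.2167
```

Emit:
arm_command --pt "0 0 0.03 0 0 0" --pt "0 0 0.06 0 0 0" --pt "0 0 0.06 0 0 0" --hand 4.85

```text
t: 14.47
tool_pos: [483.2, 213.4, 171.3]
ee_rot: [[-0.799, -0.492, 0.345], [-0.601, 0.655, -0.459], [0.0, -0.574, -0.819]]
contact_force: [0.0, 0.5, -0.6]
gripper_width: 48.5
gripper_force: 7.7
```

```bash
python3 f.py
```

```text
tool F [-0.3  0.7  0.3] T [-0.56 -0.01  0.05] EM-TCP in tool [-1.8  0.1 41.9] w 48.45185163187304 14.4667
```

Emit:
arm_command --pt "0 0 0.06 0 0 0" --pt "0 0 0.12 0 0 0" --pt "0 0 0.12 0 0 0"

```text
t: 14.72
tool_pos: [483.9, 213.3, 170.9]
ee_rot: [[-0.799, -0.492, 0.346], [-0.601, 0.655, -0.458], [-0.001, -0.574, -0.819]]
contact_force: [-3.3, 3.4, 5.5]
gripper_width: 48.5
gripper_force: 8.7
```

```bash
python3 f.py
```

```text
tool F [ 0.6  0.7 -7.2] T [-0.6   0.15  0.04] EM-TCP in tool [-1.3  0.2 41.2] w 48.4620730704742 14.7167
```

Emit:
arm_command --pt "0 0 0.03 0 0 0" --pt "0 0 0.06 0 0 0" --pt "0 0 0.06 0 0 0" --hand 5.05

```text
t: 14.97
tool_pos: [484.0, 212.9, 170.2]
ee_rot: [[-0.799, -0.492, 0.346], [-0.601, 0.655, -0.458], [-0.001, -0.574, -0.819]]
contact_force: [-3.0, 3.3, 6.2]
gripper_width: 50.4
gripper_force: 8.4
```

```bash
python3 f.py; python3 -c "
from plant import *;print(state()['gripper_force'])"
```

```text
tool F [ 0.4  0.1 -7.6] T [-0.67  0.05  0.01] EM-TCP in tool [-1.4  0.1 40.5] w 50.4005808002904 14.9667
8.39948907494545
```

Emit:
arm_command --pt "0 0 0.02 0 0 0" --pt "0 0 0.04 0 0 0" --pt "0 0 0.04 0 0 0" --hand 5.25

```text
t: 15.22
tool_pos: [484.1, 212.5, 169.6]
ee_rot: [[-0.799, -0.492, 0.345], [-0.601, 0.655, -0.459], [-0.0, -0.574, -0.819]]
contact_force: [-1.9, 1.6, 2.8]
gripper_width: 52.5
gripper_force: 7.8
```

```bash
python3 f.py; python3 -c "
from plant import *;print(state()['gripper_force'])"
```

```text
tool F [ 0.5  0.4 -3.7] T [-0.61  0.06  0.02] EM-TCP in tool [-1.7  0.1 39.8] w 52.46244152679959 15.2167
7.800424201413989
```

Emit:
arm_command --pt "0 0 0.02 0 0 0" --pt "0 0 0.04 0 0 0" --pt "0 0 0.04 0 0 0" --hand 5.45

```text
t: 15.47
tool_pos: [484.1, 212.1, 169.1]
ee_rot: [[-0.799, -0.492, 0.345], [-0.601, 0.655, -0.459], [0.0, -0.574, -0.819]]
contact_force: [0.2, 0.2, -0.7]
gripper_width: 54.6
gripper_force: 7.2
```

```bash
python3 f.py; python3 -c "
from plant import *;print(state()['gripper_force'])"
```

```text
tool F [-0.3  0.5  0.6] T [-0.59  0.04  0.05] EM-TCP in tool [-1.9  0.1 39.2] w 54.55239582997946 15.4667
7.152443937957287
```

Emit:
arm_command --pt "0 0 0.06 0 0 0" --pt "0 0 0.1 0 0 0" --pt "0 0 0.1 0 0 0"

```text
t: 15.72
tool_pos: [484.7, 212.1, 168.8]
ee_rot: [[-0.799, -0.492, 0.346], [-0.601, 0.655, -0.458], [-0.001, -0.574, -0.819]]
contact_force: [-2.9, 3.5, 4.7]
gripper_width: 55.0
gripper_force: 8.0
```

Emit:
arm_command --pt "0 0 0.04 0 0 0" --pt "0 0 0.07 0 0 0" --pt "0 0 0.07 0 0 0" --hand 5.65

```text
t: 15.97
tool_pos: [484.8, 211.6, 168.0]
ee_rot: [[-0.799, -0.492, 0.345], [-0.601, 0.655, -0.459], [-0.001, -0.574, -0.819]]
contact_force: [-2.6, 2.7, 4.1]
gripper_width: 56.3
gripper_force: 7.7
```

```bash
python3 f.py; python3 -c "
from plant import *;print(state()['gripper_force'])"
```

```text
tool F [ 0.4  0.7 -5.5] T [-0.67  0.03  0.06] EM-TCP in tool [-1.6  0.1 37.8] w 56.31282801909708 15.9667
7.680939165875316
```

Emit:
arm_command --pt "0 0 0.04 0 0 0" --pt "0 0 0.07 0 0 0" --pt "0 0 0.07 0 0 0" --hand 5.85

```text
t: 16.22
tool_pos: [485.0, 211.1, 167.3]
ee_rot: [[-0.799, -0.492, 0.345], [-0.601, 0.655, -0.459], [-0.0, -0.574, -0.819]]
contact_force: [-0.7, 0.7, 1.4]
gripper_width: 58.4
gripper_force: 1.8
```

```bash
python3 f.py; python3 -c "
from plant import *;print(state()['gripper_force'])"
```

```text
tool F [ 0.1 -0.  -1.7] T [-0.54 -0.1  -0.  ] EM-TCP in tool [-1.7  0.1 36.9] w 58.4482603474552 16.2167
1.84548580320552
```

Grip force dropped to 1.8 N with no lateral force, so the jaws have closed on the board. Opening fully and backing straight out.

Emit:
arm_command --pt "0 0 0 0 0 0" --pt "0 0 0 0 0 0" --pt "0 0 0 0 0 0" --pt "0 0 0 0 0 0" --pt "0 0 0 0 0 0" --pt "0 0 0 0 0 0" --hand 8.5

```text
t: 16.72
tool_pos: [485.0, 211.2, 167.3]
ee_rot: [[-0.799, -0.492, 0.345], [-0.601, 0.655, -0.459], [-0.0, -0.574, -0.819]]
contact_force: [0.0, 0.4, -0.5]
gripper_width: 84.8
gripper_force: 0.0
```

```bash
python3 f.py
```

```text
tool F [-0.3  0.5  0.2] T [-0.55 -0.02 -0.05] EM-TCP in tool [-1.7  0.1 37. ] w 84.83423891044625 16.7167
```

Emit:
arm_command --pt "0 0 -0.5 0 0 0" --pt "0 0 -1.5 0 0 0" --pt "0 0 -3 0 0 0" --pt "0 0 -5 0 0 0" --pt "0 0 -7.5 0 0 0" --pt "0 0 -10 0 0 0" --pt "0 0 -12 0 0 0" --pt "0 0 -13 0 0 0" --pt "0 0 -13 0 0 0"

```text
t: 17.47
tool_pos: [440.0, 272.4, 275.7]
ee_rot: [[-0.799, -0.492, 0.347], [-0.602, 0.655, -0.457], [-0.003, -0.574, -0.819]]
contact_force: [1.0, -0.7, -0.1]
gripper_width: 85.0
gripper_force: 0.0
```

```bash
python3 look.py d | grep -v scene; sed -i 's/crops.png/crops2.png/' m.py; python3 m.py 2>/dev/null | grep -A99 "^top"
```

```text
row [-0.09, -0.0, 0.93, -0.0, 0.17, -0.05] q [ 50.9  18.8   3.4  84.  -33.9  16.8] t 17.4667 tcp [440.  272.4 275.7] F [ 1.  -0.7 -0.1]
85.02343762416888 0.0
edge_mid []
top orange_clamp in tool: [(0.7, array([  1.5,  -1. , 164. ]))]
top orange_clamp_throat in tool: [(0.7, array([ -0.2,  -2.3, 167. ]))]
edge_mid [(0.62, array([502.6, 194.9, 138.1]))]
top bench z -0.644190934979747 1.9343581593843318
orange_clamp 0.84 500 med [488.8 205.1 168.3] lo [457.2 173.4 116.7] hi [518.3 249.4 213.8]
grey_clamp 0.73 311 med [ 477.6 -231.4  128.2] lo [ 449.1 -250.6   67. ] hi [ 502.3 -217.9  173.7]
rail 0.82 1867 med [ 489.9 -185.4    7.5] lo [ 429.8 -274.1    3.6] hi [ 541.3 -112.1   98.1]
board 0.73 1686 med [527.6 161.9  80.9] lo [467.1 110.4  25.4] hi [585.9 214.9 135.8]
  board plane n [ 0.5 -0.7  0.6] c [524.4 162.2  82.3] tilt of slope 55.096662918428095 yaw -53.04182722699964 rms 1.1206744785390372
  rect ((255.576904296875, 217.11538696289062), (49.090965270996094, 39.66106414794922), 56.3099365234375)
stand 0.84 747 med [522.7 147.6  26.3] lo [438.1  88.1   1.9] hi [598.5 251.9 129.5]
bar line dir [0.3 0.9] deg 18.45208 pt [ 488.9 -191.3] x at y=-162 498.6218 189 z 96.86770891946753
foot ((487.45526123046875, -201.30813598632812), (208.79371643066406, 112.44856262207031), 86.2718505859375) 1525
top edge deg 36.749836 mid [502.7 191.3 142.4] span [114.3  88.8  34.9] 395
crop origin 341 196
crop origin 199 186
```

View pics/crops2.png

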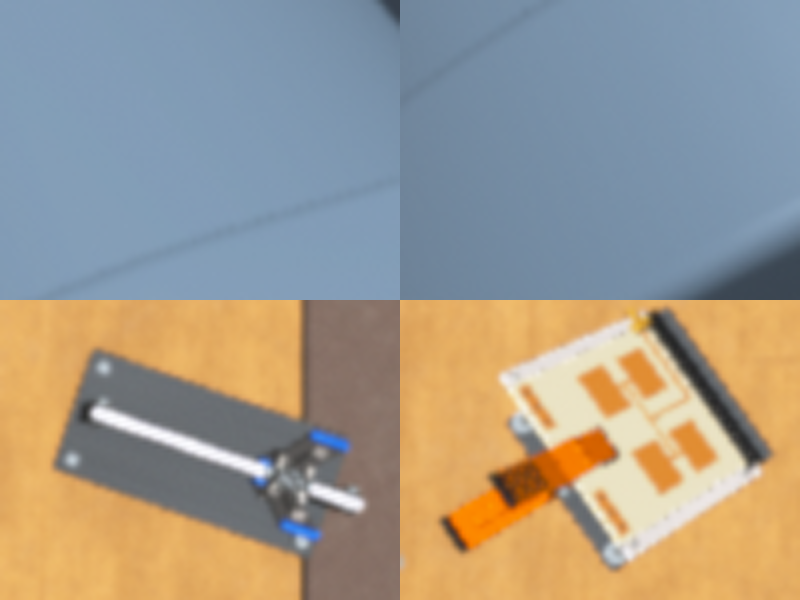

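The top crop shows the clamp closed flat on the board at (600,445), midway between the copper strips. The board, stand and grey clamp are where they were, and the throat reads within about 2 mm of the edge. The gripper is clear, so I'm handing in.

```bash
python3 -c "
from plant import *
print(sign_off())"
```

```text
the job is handed in; nothing more can be done
None
```

The orange clamp is home over the middle of the board's top edge, closed on board and plate, and the job is handed in; feeling for the stop briefly pressed about 26 N, harder than the gentle push asked for, but afterwards the stand, board and grey clamp measured unmoved.

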